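# Move a sample series into the cooling block, keeping its order

### The job

Move the four large sample tubes from the white bench rack into the dark cooling block so that the series keeps its order: the tube nearest the red end of the rack goes in the well nearest the red end of the block, and so on along the row. Carry each tube upright and lower it fully home in its well before letting go, never dropping it, and leave the small retain tubes standing in the rack.

Things in the scene. Friction and masses are not known exactly. Their poses are not given: they have to be found in the camera images.
- sample_blue: large sample tube, blue ribbed cap, white label with a blue band; loose, about 70 g. Origin at the centre of its tip, z up the tube. 115 mm long: tip 12 mm wide, widening over 17 mm to the 29 mm frosted body; cap z = 93 to 115 mm, 35 mm wide over its ribs (33 mm without; hold it there). Has play in a well, may lean a few degrees.
- sample_yellow: large sample tube, yellow ribbed cap, white label with a yellow band; loose, about 70 g. Origin at the centre of its tip, z up the tube. 115 mm long: tip 12 mm wide, widening over 17 mm to the 29 mm frosted body; cap z = 93 to 115 mm, 35 mm wide over its ribs (33 mm without; hold it there). Has play in a well, may lean a few degrees.
- sample_green: large sample tube, green ribbed cap, white label with a green band; loose, about 70 g. Origin at the centre of its tip, z up the tube. 115 mm long: tip 12 mm wide, widening over 17 mm to the 29 mm frosted body; cap z = 93 to 115 mm, 35 mm wide over its ribs (33 mm without; hold it there). Has play in a well, may lean a few degrees.
- sample_purple: large sample tube, purple ribbed cap, white label with a purple band; loose, about 70 g. Origin at the centre of its tip, z up the tube. 115 mm long: tip 12 mm wide, widening over 17 mm to the 29 mm frosted body; cap z = 93 to 115 mm, 35 mm wide over its ribs (33 mm without; hold it there). Has play in a well, may lean a few degrees.
- retain_blue: small retain tube, blue cap, twin of the large blue-capped tube, stays where it is: 15 mm wide, cap 18 mm, 64 mm long, loose. Stands in the small well of the bench rack beside its twin (45 mm to the rack's +x), top 72 mm above the table. Origin at the centre of its foot, z up.
- retain_yellow: small retain tube, yellow cap, twin of the large yellow-capped tube, stays where it is: 15 mm wide, cap 18 mm, 64 mm long, loose. Stands in the small well of the bench rack beside its twin (45 mm to the rack's +x), top 72 mm above the table. Origin at the centre of its foot, z up.
- retain_green: small retain tube, green cap, twin of the large green-capped tube, stays where it is: 15 mm wide, cap 18 mm, 64 mm long, loose. Stands in the small well of the bench rack beside its twin (45 mm to the rack's +x), top 72 mm above the table. Origin at the centre of its foot, z up.
- retain_purple: small retain tube, purple cap, twin of the large purple-capped tube, stays where it is: 15 mm wide, cap 18 mm, 64 mm long, loose. Stands in the small well of the bench rack beside its twin (45 mm to the rack's +x), top 72 mm above the table. Origin at the centre of its foot, z up.
- bench_rack: white rack with one red end, fixed, 90 x 240 x 58 mm. Origin at the centre of its underside; +y along the row to the red end, z up. Four large wells 32 mm wide at x = -19, y = +72, +24, -24, -72 mm (first to fourth from the red end) hold the large tubes, tip at z = 4 mm; small wells at x = +26 mm, same y, hold the retain tubes. Top plate z = 54 mm.
- cold_block: dark grey block on a black base, a red grip at one end, a light grey one at the other, fixed, 72 x 232 x 60 mm. Origin at the centre of its underside; +y along the row to the red end, z up. Four wells 33.5 mm wide, bevelled, bright rim, at x = 0, y = +72, +24, -24, -72 mm (first to fourth from the red end), mouth z = 60, floor z = 12 mm.

How it is judged:
By the outcome, as a careful person would: the job done as asked, in the order asked, and still so for the second after the job is handed in, with the robot touching nothing.
It also fails if it takes over 90 s, if anything falls off the work surface, if the arm or the gripper's body presses on something with over 40 N, if the wrist force passes 120 N, or if a joint passes its speed limit or range.

### The arm

A 6-joint arm with a two-finger parallel gripper is mounted at the origin on a cart in front of the work surface, level with it; the furniture and walls round the work are solid. World frame = base frame: x ahead of the robot, y to its left, z up, the work surface at z = 0. Lengths are in m, angles in rad, forces in N, time in s.
With the tool pointing down it reaches from about 0.25 to 0.725 m from the base axis. Payload 4 kg.
Tool frame: the origin (TCP) lies midway between the tips of the shut fingers; the grasp point (between the pads) lies 19 mm behind it; z points along the fingers, y is the line along which they close (so a half turn about z gives the same grasp; the last joint's range is limited). The gripper opens to 85 mm and grips with 20 to 120 N. Pads are 22 mm wide; open, the fingers measure 114 mm over their backs; the gripper's body (76 mm by 85 mm) begins 54 mm behind the grasp point. The pads swing forward as they close: fully open they stand 13 mm farther back than shut.
Start: joints at [-1.189, 0.241, 0.005, 1.335, 0, 1.571], TCP at [0.186, -0.464, 0.231] pointing down, gripper open.
Joint ranges: [-2.72, 2.72], [-1.05, 1.87], [-1.09, 1.28], [-1.99, 2.15], [-1.42, 1.44], [-3.14, 3.14]. Speed limits (rad/s): [2.79, 2.79, 3.14, 3.14, 3.14, 3.14].

### API

Orientations are given as a unit quaternion [x, y, z, w].
In Python, from workcell import bot gives the robot as it stands. The module is installed in compiled form; this text tells all that it offers.
- The arm moves only by the tool drive_tool, never from a script. Its arguments are lists of equal length, an entry for each row: "slide": the shift along the tool's x, y, z scaled (see below), a list of three; "rotation": the turn, a rotation vector about the tool's x, y, z scaled (see below), a list of three. A call has exactly 8 rows; each row is the pose to reach, as a shift and turn from the pose commanded when the call began, along the tool's axes at that moment; what a row does not reach only later rows make up. The controller multiplies each number of a shift by 250 mm and each number of a turn by 0.5 rad. A row lasts 1/8 s, in which the tool goes at most 62.5 mm and 10.7 degrees, less where a joint would pass 70% of its speed; a pose out of reach is approached as far as the arm can. A call with a number of a shift or a turn outside -1 to 1 is refused whole. A call with a gripper value outside its range is refused whole. "gripper" is the opening, from 0 (shut) to 1 (fully open), set as the call begins (left out, the last holds). The fingers move at their own pace and stop on an object; the grip force is fixed at half the most. Time passes only in rows, so rows that repeat a pose let the fingers close, or fill a call up. It gives the time, the measured TCP pose, the force, the opening and the grip force at its end, in the units of the state.
- bot.get_obs(): the state, without advancing time (a new reading comes with each control period).
- bot.camera(name): name is "scene" or "side" or "wrist"; returns a dict with "image" (384x512x3 uint8, red, green, blue), "z_map" (384x512 float32, m along the optical axis (not along the pixel's ray), 0 where there is no reading), "camera_matrix" (3x3 intrinsics, pixels), "xyz" and "orientation" of the camera in the world. Camera axes: x right, y up, looking along -z (the intrinsics and any distortion apply to the point x, -y, -z); pixel columns grow to the right and rows downward; lengths in m; the calibration is good to about 2 mm. The wrist camera is an equidistant fisheye: a pixel r from the principal point sees the ray r / f radians off the axis. A picture is of the moment at which its call begins.
- bot.job_done(): hands the job in; it is judged then, once.
The state is a dict: "clock": time; "joint_pos": joint angles; "joint_vel": joint speeds; "tau": joint torques, N m; "eef_pos": TCP position; "tool_rot": TCP orientation; "ft_force": force on the tool from outside, world axes, zero at the start; "ft_torque": the same for the moment, N m; "grip_width": finger opening in m; "grasp_force": force on a finger pad.
Only numpy, scipy, OpenCV 4.12 (cv2) and the standard library are available. Lean on these libraries where they do the work, as an engineer would, in place of code of your own. Each camera call takes 0.05 s, during which the arm holds its last target. There are 200 camera calls.

## Working session

There is one attempt and no reset: what is moved stays moved. The work goes in short steps, Python scripts to look and compute and a tool call to move; the robot and the scene stay as the last step left them, time stands still between calls to the robot, and variables do not carry over. Pictures are saved under pics/ and viewed, at most 14 in all, crops included, and the job is handed in when it is done.

Besides the shell and the picture viewer there is one more tool, called after ">>>" by a JSON object that holds its "name" and its "arguments". drive_tool: Moves the arm, as the interface text tells. Shifts and turns lie within -1 to 1; 1 stands for 250 mm of shift or 0.5 rad of turn. Its arguments: {"type":"object","properties":{"slide":{"type":"array","items":{"type":"array","items":{"type":"number"}}},"rotation":{"type":"array","items":{"type":"array","items":{"type":"number"}}},"gripper":{"type":"number"}},"required":["slide","rotation"]}

```bash
mkdir -p pics
cat > h.py <<'E'
import numpy as np, cv2
from scipy.spatial.transform import Rotation as R
from workcell import bot
def grab(n):
    c=bot.camera(n); np.savez(f'{n}.npz',**c); return c
def cloud(c):
    z=c['z_map'];K=c['camera_matrix'];v,u=np.indices(z.shape)
    P=np.dstack([(u-K[0,2])/K[0,0]*z,-(v-K[1,2])/K[1,1]*z,-z])
    return P@R.from_quat(c['orientation']).as_matrix().T+c['xyz']
def save(im,name): cv2.imwrite(f'pics/{name}.png',im[...,::-1])
E
python3 - <<'E'
from h import *
o=bot.get_obs();print({k:np.round(v,4) for k,v in o.items()})
a=grab('scene');b=grab('side')
for c in(a,b):print(c['xyz'],c['orientation'],c['camera_matrix'].tolist())
save(a['image'],'scene0');save(b['image'],'side0')
E
```

```text
{'clock': np.float64(0.0), 'joint_pos': array([-1.189 ,  0.2415,  0.0037,  1.3352,  0.    ,  1.5708]), 'joint_vel': array([-0.0009,  0.0006, -0.0002, -0.002 ,  0.0003, -0.0008]), 'tau': array([-0.00000e+00, -3.72315e+01,  2.52409e+01,  1.69000e-02,
        0.00000e+00,  0.00000e+00]), 'eef_pos': array([ 0.1861, -0.4634,  0.2304]), 'tool_rot': array([ 9.818e-01,  1.897e-01, -2.000e-04, -1.000e-03]), 'ft_force': array([-0.1274, -0.7629,  0.3174]), 'ft_torque': array([-0.0724, -0.0066, -0.0443]), 'grasp_force': np.float64(0.0), 'grip_width': np.float64(0.0854)}
[0.26246277 0.54425682 0.56779424] [-0.09797294  0.41374965  0.88628507 -0.18360639] [[350.19695958008157, 0.0, 256.3692096857122], [0.0, 350.19695958008157, 192.7825901169483], [0.0, 0.0, 1.0]]
[0.39152372 0.83609373 0.38833523] [-0.04011017  0.55886448  0.82539357 -0.06918904] [[419.1676854240145, 0.0, 255.53122604344924], [0.0, 419.1676854240145, 194.3936163360815], [0.0, 0.0, 1.0]]
```

View pics/scene0.png

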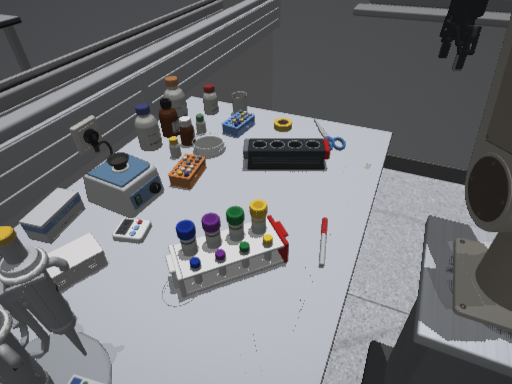

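View pics/side0.png

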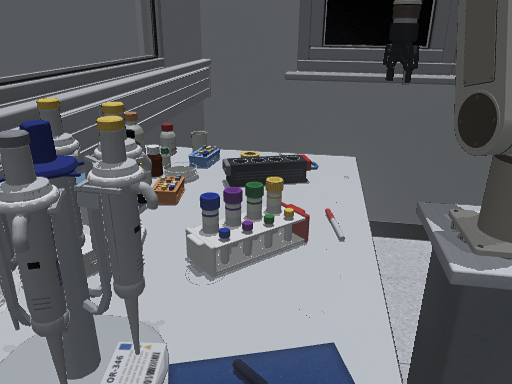

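The scene image shows the rack row from its red end (near px 280,240) as yellow (258,212), green (235,222), purple (211,228) and blue (186,236). The dark block's red end is on the right (326,148), with wells at about 260–318,145. The side view agrees. Next I'll get positions from the depth.

Run:
```python
from h import *
for n in('scene','side'):
    c=dict(np.load(n+'.npz'));P=cloud(c);im=c['image'];hsv=cv2.cvtColor(im,cv2.COLOR_RGB2HSV)
    Z=P[...,2];print(n,'table z',np.median(Z[(abs(Z)<.02)&(P[...,0]>.2)&(P[...,0]<.6)&(abs(P[...,1])<.4)]))
    reg=(P[...,0]>.15)&(P[...,0]<.75)&(abs(P[...,1])<.5)&(c['z_map']>0)
    H=hsv[...,0];S=hsv[...,1]
    for col,(lo,hi) in dict(yellow=(20,32),green=(50,85),purple=(135,160),blue=(108,128)).items():
        for t,(z0,z1) in dict(large=(.111,.126),small=(.066,.078)).items():
            m=(reg&(H>=lo)&(H<=hi)&(S>100)&(Z>z0)&(Z<z1)).astype(np.uint8)
            k,l,s,_=cv2.connectedComponentsWithStats(m)
            for i in range(1,k):
                if s[i,4]>15:
                    q=P[l==i]; (x,y),r=cv2.minEnclosingCircle(q[:,:2].astype(np.float32)); print(col,t,s[i,4],np.round([x,y,r],4),'zmed',np.round(np.median(q[:,2]),4),'mean',np.round(q.mean(0)[:2],4))
    m=reg&(abs(Z-.06)<.006)&(P[...,1]<.0)&(im.max(2)<110)
    k,l,s,_=cv2.connectedComponentsWithStats(m.astype(np.uint8))
    for i in range(1,k):
        if s[i,4]>60:
            q=P[l==i];print('blk',s[i],cv2.minAreaRect(q[:,:2].astype(np.float32)),np.median(q[:,2]))
    if n=='scene':
        save(cv2.resize(im[120:290,150:350],None,fx=4,fy=3.5,interpolation=cv2.INTER_CUBIC)[:600],'crop0')
```

```text
scene table z 0.00054829865300976
yellow large 196 [0.4737 0.0864 0.0169] zmed 0.1192 mean [0.4723 0.0888]
yellow small 60 [0.4394 0.1209 0.0068] zmed 0.0718 mean [0.4408 0.1187]
green large 193 [0.5063 0.1216 0.0164] zmed 0.1191 mean [0.5055 0.1241]
green small 64 [0.4743 0.1522 0.009 ] zmed 0.0718 mean [0.4737 0.1534]
purple large 204 [0.54   0.1559 0.0165] zmed 0.1192 mean [0.5384 0.1584]
purple small 65 [0.5076 0.187  0.0087] zmed 0.0719 mean [0.5066 0.1878]
blue large 224 [0.573  0.1898 0.017 ] zmed 0.1191 mean [0.5713 0.1921]
blue small 77 [0.5409 0.2209 0.0092] zmed 0.0721 mean [0.5402 0.2218]
blk [243 139  87  14 862] ((0.5323740243911743, -0.22913213074207306), (0.22840000689029694, 0.06558244675397873), 22.473615646362305) 0.059940996719983486
side table z -0.0013313764391395533
yellow large 133 [0.4726 0.0866 0.0176] zmed 0.1171 mean [0.4727 0.0903]
yellow small 46 [0.4397 0.1157 0.01  ] zmed 0.07 mean [0.4403 0.1185]
green large 122 [0.5055 0.1213 0.0179] zmed 0.1173 mean [0.5062 0.124 ]
green small 36 [0.4745 0.1511 0.0089] zmed 0.0702 mean [0.4741 0.1511]
purple large 146 [0.5389 0.1544 0.0178] zmed 0.1172 mean [0.5391 0.1589]
purple small 44 [0.5077 0.1855 0.0092] zmed 0.0702 mean [0.5071 0.1867]
blue large 167 [0.5724 0.1891 0.0172] zmed 0.1172 mean [0.5721 0.1934]
blue small 62 [0.5402 0.2207 0.0099] zmed 0.07 mean [0.5403 0.2221]
blk [223 155  88  13 553] ((0.5324447751045227, -0.23101121187210083), (0.2276817113161087, 0.074176125228405), 21.47712516784668) 0.05780333233250723
```

View pics/crop0.png

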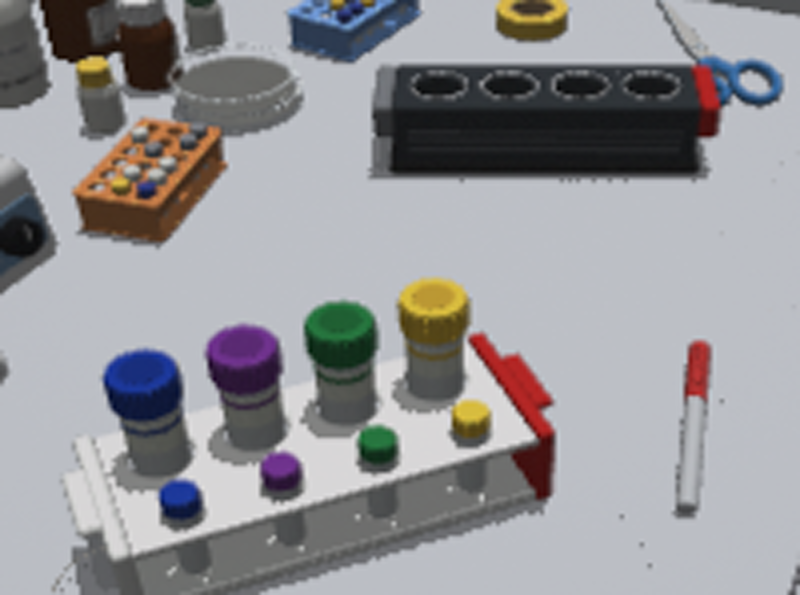

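The crop shows the block's four wells in crop px at (438,85), (509,85), (579,85) and (650,85), with the red grip on the right. I'll fit the rims in a rectified top-plane view.

```bash
cat >> h.py <<'E'
def project(c,p):
    q=(np.asarray(p)-c['xyz'])@R.from_quat(c['orientation']).as_matrix();K=c['camera_matrix']
    return np.stack([K[0,2]+K[0,0]*q[...,0]/-q[...,2],K[1,2]-K[1,1]*q[...,1]/-q[...,2]],-1)
def rectify(c,cen,th,z,w=.29,h=.11,s=.0005):
    x,y=np.meshgrid(np.arange(-w/2,w/2,s),np.arange(h/2,-h/2,-s))
    p=np.stack([cen[0]+x*np.cos(th)-y*np.sin(th),cen[1]+x*np.sin(th)+y*np.cos(th),0*x+z],-1)
    uv=project(c,p).astype(np.float32); return cv2.remap(c['image'],uv[...,0],uv[...,1],cv2.INTER_CUBIC)
E
python3 - <<'E'
from h import *
from scipy.optimize import differential_evolution as de
out=[]
for n,z in(('scene',.0602),('side',.0585)):
    c=dict(np.load(n+'.npz'));g=cv2.cvtColor(c['image'],cv2.COLOR_RGB2GRAY).astype(np.float32)
    a=np.linspace(0,2*np.pi,60,endpoint=False);circ=np.stack([np.cos(a),np.sin(a)],-1)
    def val(v):
        d=np.array([np.cos(v[2]),np.sin(v[2])]);t=0
        for r,w in((v[3],1),(v[3]-.005,-.5),(v[3]+.005,-.5)):
            p=np.concatenate([v[:2]+k*d+r*circ for k in(-.072,-.024,.024,.072)])
            uv=project(c,np.c_[p,np.full(len(p),z)]).astype(np.float32)
            t+=w*cv2.remap(g,uv[:,0],uv[:,1],cv2.INTER_LINEAR).mean()
        return -t
    r=de(val,[(.51,.56),(-.25,-.21),(.33,.43),(.015,.021)],seed=1,popsize=20)
    print(n,np.round(r.x,4),np.degrees(r.x[2]),r.fun); out.append(rectify(c,r.x[:2],r.x[2],z))
im=np.vstack(out)
for k in range(2):
  for j in(-.072,-.024,.024,.072): cv2.circle(im,(int(290+j*2000),110+220*k),33,(0,255,0),1)
save(im,'rect')
E
```

```text
scene [ 0.5325 -0.232   0.3832  0.0189] 21.953611847607682 -36.4128532409668
side [ 0.5304 -0.2327  0.3833  0.019 ] 21.95960284060728 -34.074814
```

View pics/rect.png

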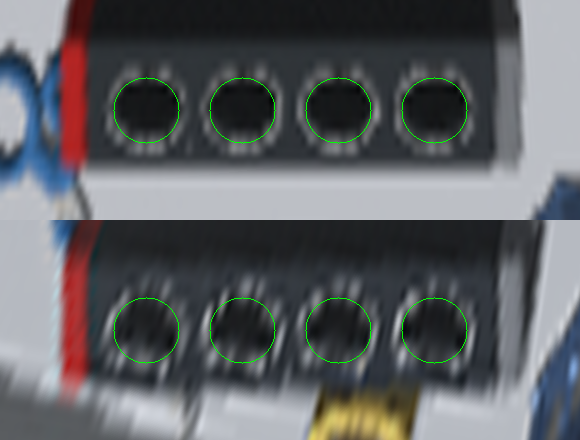

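```bash
cat >> h.py <<'E'
W={1:(.4647,-.2592),2:(.5092,-.2413),3:(.5538,-.2233),4:(.5983,-.2054)}
T=dict(yellow=(.4732,.0865),green=(.5059,.1215),purple=(.5395,.1552),blue=(.5727,.1895))
YB,YR=np.radians(21.95),np.radians(46.0)
def down(yaw): return R.from_euler('z',yaw)*R.from_euler('x',np.pi)
def delta(x,y,z,yaw,ref=None):
    "scaled slide and rotation from the present pose (or ref=(pos,Rot)) to a tool-down pose"
    if ref is None:
        o=bot.get_obs();ref=(o['eef_pos'],R.from_quat(o['tool_rot']))
    p,r=ref
    s=r.inv().apply(np.array([x,y,z])-p)/.25; t=(r.inv()*down(yaw)).as_rotvec()/.5
    print('slide',np.round(s,3),'rot',np.round(t,3)); return np.array([x,y,z]),down(yaw)
E
python3 - <<'E'
from h import *
r=delta(.29,-.25,.23,YB)
r=delta(.40,-.04,.23,YB,r)
r=delta(*T['yellow'],.20,YR,r)
E
```

```text
slide [ 0.704 -0.638  0.003] rot [-0.004 -0.    -0.003]
slide [ 0.722 -0.615 -0.   ] rot [0. 0. 0.]
slide [ 0.461 -0.36   0.12 ] rot [ 0.    0.   -0.84]
```

>>> {"name": "drive_tool", "arguments": {"slide": [[0.06, -0.05, 0], [0.18, -0.155, 0], [0.33, -0.28, 0], [0.48, -0.41, 0], [0.63, -0.54, 0], [0.77, -0.66, 0], [0.9, -0.77, 0], [0.96, -0.82, 0]], "rotation": [[0, 0, 0], [0, 0, 0], [0, 0, 0], [0, 0, 0], [0, 0, 0], [0, 0, 0], [0, 0, 0], [0, 0, 0]], "gripper": 1}}

```text
clock: 1.1
eef_pos: [0.3328, -0.1815, 0.2312]
tool_rot: [0.982, 0.191, 0.0, -0.0]
ft_force: [-0.0, 0.5, 0.7]
grip_width: 0.0855
grasp_force: 0.0
```

>>> {"name": "drive_tool", "arguments": {"slide": [[0.06, -0.05, 0], [0.18, -0.155, 0.02], [0.33, -0.28, 0.04], [0.48, -0.41, 0.06], [0.63, -0.54, 0.08], [0.77, -0.66, 0.1], [0.88, -0.75, 0.12], [0.92, -0.79, 0.12]], "rotation": [[0, 0, 0], [0, 0, -0.1], [0, 0, -0.25], [0, 0, -0.4], [0, 0, -0.55], [0, 0, -0.7], [0, 0, -0.84], [0, 0, -0.84]]}}

```text
clock: 2.1
eef_pos: [0.4719, 0.0867, 0.2006]
tool_rot: [0.92, 0.391, -0.001, -0.0]
ft_force: [-0.9, 0.6, -0.7]
grip_width: 0.0854
grasp_force: 0.0
```

Run:
```python
from h import *
o=bot.get_obs();print(o['clock'],o['eef_pos'],o['joint_pos'])
delta(*T['yellow'],.088,YR)
c=grab('wrist');save(c['image'],'w1');print(c['xyz'],c['orientation'],c['camera_matrix'])
```

```text
2.1 [0.47188523 0.08671872 0.20057191] [ 1.81641520e-01  2.18289813e-01 -1.05173698e-01  1.24902878e+00
  1.60374780e-04  2.51894926e+00]
slide [0.004 0.005 0.45 ] rot [-0.002  0.003  0.003]
[0.52319011 0.14002174 0.34249228] [-0.13565169  0.05469871 -0.369425    0.91767741] [[297.31863964   0.         253.23103186]
 [  0.         297.31863964 193.56005971]
 [  0.           0.           1.        ]]
```

View pics/w1.png

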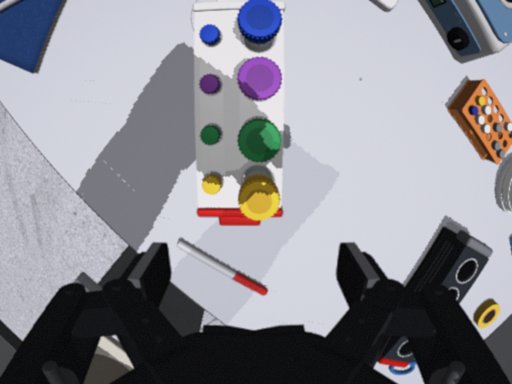

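The wrist view shows the yellow cap at (260,197), centred between the open fingers at columns 155 and 350. I'm descending on it.

>>> {"name": "drive_tool", "arguments": {"slide": [[0.004, 0.005, 0.05], [0.004, 0.005, 0.13], [0.004, 0.005, 0.22], [0.004, 0.005, 0.31], [0.004, 0.005, 0.38], [0.004, 0.005, 0.43], [0.004, 0.005, 0.45], [0.004, 0.005, 0.45]], "rotation": [[0, 0, 0], [0, 0, 0], [0, 0, 0], [0, 0, 0], [0, 0, 0], [0, 0, 0], [0, 0, 0], [0, 0, 0]]}}

```text
clock: 3.15
eef_pos: [0.474, 0.0841, 0.0888]
tool_rot: [0.921, 0.39, -0.0, 0.0]
ft_force: [-0.2, 0.4, 0.3]
grip_width: 0.0855
grasp_force: 0.0
```

>>> {"name": "drive_tool", "arguments": {"slide": [[0, 0, 0], [0, 0, 0], [0, 0, 0], [0, 0, 0], [0, 0, 0], [0, 0, 0], [0, 0, 0], [0, 0, 0]], "rotation": [[0, 0, 0], [0, 0, 0], [0, 0, 0], [0, 0, 0], [0, 0, 0], [0, 0, 0], [0, 0, 0], [0, 0, 0]], "gripper": 0}}

```text
clock: 4.15
eef_pos: [0.4746, 0.0846, 0.0894]
tool_rot: [0.921, 0.39, 0.001, 0.0]
ft_force: [-0.9, -0.1, 5.1]
grip_width: 0.0321
grasp_force: 59.3
```

Run:
```python
from h import *
o=bot.get_obs();print(o['clock'],o['eef_pos'],o['grip_width'],o['grasp_force'],o['ft_force'])
r=(o['eef_pos'],R.from_quat(o['tool_rot']))
r=delta(*T['yellow'],.195,YR)
r=delta(.469,-.09,.195,YB,r)
r=delta(*W[1],.195,YB,r)
c=grab('side');save(cv2.resize(c['image'][150:280,180:340],None,fx=3,fy=3),'s1')
```

```text
4.15 [0.47456593 0.08463947 0.0893851 ] 0.03208933437024463 59.25618052482605 [-0.89957603 -0.11471488  5.13216019]
slide [ 0.002 -0.009 -0.422] rot [ 0.001 -0.002 -0.002]
slide [-0.52   0.478  0.   ] rot [-0.   -0.    0.84]
slide [-0.269  0.621  0.   ] rot [0. 0. 0.]
```

View pics/s1.png

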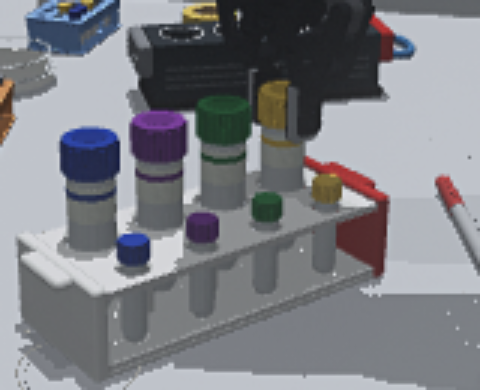

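Both pads grip the yellow cap (crop px 285,105) at 32 mm opening and 59 N. I'm lifting and carrying it.

>>> {"name": "drive_tool", "arguments": {"slide": [[0, 0, -0.03], [0, 0, -0.08], [0, 0, -0.15], [0, 0, -0.22], [0, 0, -0.29], [0, 0, -0.36], [0, 0, -0.41], [0, 0, -0.43]], "rotation": [[0, 0, 0], [0, 0, 0], [0, 0, 0], [0, 0, 0], [0, 0, 0], [0, 0, 0], [0, 0, 0], [0, 0, 0]]}}

```text
clock: 5.2
eef_pos: [0.4744, 0.0845, 0.1973]
tool_rot: [0.921, 0.39, 0.001, 0.0]
ft_force: [0.3, -0.0, -1.2]
grip_width: 0.0324
grasp_force: 59.4
```

>>> {"name": "drive_tool", "arguments": {"slide": [[-0.02, 0.02, 0], [-0.07, 0.07, 0], [-0.15, 0.14, 0], [-0.24, 0.22, 0], [-0.33, 0.3, 0], [-0.42, 0.38, 0], [-0.49, 0.45, 0], [-0.52, 0.48, 0]], "rotation": [[0, 0, 0.04], [0, 0, 0.14], [0, 0, 0.26], [0, 0, 0.4], [0, 0, 0.54], [0, 0, 0.68], [0, 0, 0.8], [0, 0, 0.84]]}}

```text
clock: 6.2
eef_pos: [0.4691, -0.0943, 0.1957]
tool_rot: [0.982, 0.188, -0.001, -0.0]
ft_force: [-0.3, -0.0, -0.2]
grip_width: 0.032
grasp_force: 59.5
```

>>> {"name": "drive_tool", "arguments": {"slide": [[-0.01, 0.03, 0], [-0.04, 0.09, 0], [-0.08, 0.19, 0], [-0.13, 0.3, 0], [-0.18, 0.42, 0], [-0.23, 0.53, 0], [-0.26, 0.6, 0], [-0.27, 0.62, 0]], "rotation": [[0, 0, 0], [0, 0, 0], [0, 0, 0], [0, 0, 0], [0, 0, 0], [0, 0, 0], [0, 0, 0], [0, 0, 0]]}}

```text
clock: 7.2
eef_pos: [0.4649, -0.2622, 0.1961]
tool_rot: [0.982, 0.189, -0.0, -0.0]
ft_force: [0.1, 0.5, -0.2]
grip_width: 0.0319
grasp_force: 59.5
```

```bash
cat >> h.py <<'E'
def tip(n,zr=(.09,.19)):
    "cap and label centre lines of the tube in the hand, from depth around the tool"
    c=grab(n);P=cloud(c);o=bot.get_obs();d=P-o['eef_pos']
    m=(np.hypot(d[...,0],d[...,1])<.035)&(c['z_map']>0)
    v=R.from_quat(c['orientation']).apply([0,0,-1]);e=np.array([v[1],-v[0]])/np.hypot(v[0],v[1])
    for z in np.arange(-.095,-.005,.01):
        q=d[m&(abs(d[...,2]-z)<.005)][:,:2]
        if len(q)>5: s=q@e; f=q@(v[:2]/np.hypot(*v[:2])); print(n,round(z,3),len(q),'lateral mm',np.round([s.min()*1e3,s.max()*1e3,(s.min()+s.max())*500],1),'near',np.round(f.min()*1e3,1))
    print('lateral dir',np.round(e,2)); return c
E
python3 - <<'E'
from h import *
o=bot.get_obs();print(o['clock'],o['eef_pos'],o['grip_width'],o['grasp_force'],o['ft_force'])
c=tip('scene');s=tip('side')
delta(*W[1],.1,YB)
save(np.hstack([cv2.resize(k['image'][60:190,200:330],None,fx=3,fy=3) for k in(c,s)]),'c1')
E
```

```text
7.2 [ 0.46488264 -0.26216507  0.19610203] 0.031853976306786456 59.53491389751434 [ 0.14996642  0.53990813 -0.15985478]
scene -0.075 21 lateral mm [-13.4   9.4  -2. ] near -13.7
scene -0.065 37 lateral mm [-14.1  11.5  -1.3] near -18.4
scene -0.055 41 lateral mm [-14.2  13.7  -0.2] near -16.7
scene -0.045 37 lateral mm [-13.5  12.8  -0.3] near -16.9
scene -0.035 41 lateral mm [-14.1  13.8  -0.2] near -17.5
scene -0.025 46 lateral mm [-14.5  13.1  -0.7] near -16.9
scene -0.015 39 lateral mm [-13.5  11.2  -1.2] near -18.2
lateral dir [-0.91 -0.42]
side -0.085 10 lateral mm [-7.3  8.7  0.7] near -8.6
side -0.075 30 lateral mm [-10.5  13.5   1.5] near -15.9
side -0.065 37 lateral mm [-11.   16.4   2.7] near -15.7
side -0.055 41 lateral mm [-11.4  15.6   2.1] near -15.7
side -0.045 43 lateral mm [-11.8  15.    1.6] near -16.3
side -0.035 42 lateral mm [-12.2  14.4   1.1] near -18.6
side -0.025 39 lateral mm [-12.   13.4   0.7] near -17.4
side -0.015 46 lateral mm [-12.4  16.4   2. ] near -18.9
lateral dir [-0.99 -0.15]
slide [ 0.002 -0.008  0.385] rot [-0.001  0.    -0.003]
```

View pics/c1.png

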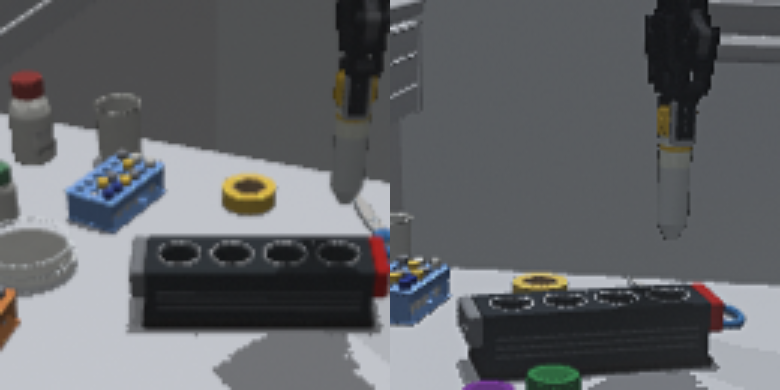

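The yellow tube hangs upright. Its tip is at (348,195) in the left half and (670,232) in the right half, aligned with well 1 to about 1 mm. I'm lowering it in two stages.

>>> {"name": "drive_tool", "arguments": {"slide": [[0.003, -0.006, 0.02], [0.003, -0.008, 0.06], [0.003, -0.008, 0.11], [0.003, -0.008, 0.16], [0.003, -0.008, 0.21], [0.003, -0.008, 0.25], [0.003, -0.008, 0.28], [0.003, -0.008, 0.3]], "rotation": [[0, 0, 0], [0, 0, 0], [0, 0, 0], [0, 0, 0], [0, 0, 0], [0, 0, 0], [0, 0, 0], [0, 0, 0]]}}

```text
clock: 8.3
eef_pos: [0.4649, -0.2592, 0.1208]
tool_rot: [0.982, 0.19, -0.0, -0.0]
ft_force: [-0.3, -0.2, -0.9]
grip_width: 0.0321
grasp_force: 59.5
```

Run:
```python
from h import *
o=bot.get_obs();print(o['clock'],o['eef_pos'],o['grip_width'],o['ft_force'],o['ft_torque'])
delta(*W[1],.098,YB)
```

```text
8.3 [ 0.46493263 -0.25923768  0.1208291 ] 0.03205837640610773 [-0.25659347 -0.161754   -0.85395277] [-0.02142975 -0.02069673 -0.07073929]
slide [-0.001 -0.     0.091] rot [-0.     0.    -0.003]
```

>>> {"name": "drive_tool", "arguments": {"slide": [[0, 0, 0.012], [0, 0, 0.026], [0, 0, 0.04], [0, 0, 0.054], [0, 0, 0.066], [0, 0, 0.078], [0, 0, 0.088], [0, 0, 0.092]], "rotation": [[0, 0, 0], [0, 0, 0], [0, 0, 0], [0, 0, 0], [0, 0, 0], [0, 0, 0], [0, 0, 0], [0, 0, 0]]}}

```text
clock: 9.3
eef_pos: [0.4649, -0.2592, 0.0981]
tool_rot: [0.982, 0.19, -0.0, -0.0]
ft_force: [-1.1, 0.7, -0.9]
grip_width: 0.0321
grasp_force: 59.5
```

>>> {"name": "drive_tool", "arguments": {"slide": [[0, 0, 0.001], [0, 0, 0.002], [0, 0, 0.003], [0, 0, 0.004], [0, 0, 0.005], [0, 0, 0.006], [0, 0, 0.006], [0, 0, 0.006]], "rotation": [[0, 0, 0], [0, 0, 0], [0, 0, 0], [0, 0, 0], [0, 0, 0], [0, 0, 0], [0, 0, 0], [0, 0, 0]]}}

```text
clock: 10.3
eef_pos: [0.4653, -0.2593, 0.0974]
tool_rot: [0.982, 0.19, 0.0, 0.0]
ft_force: [-1.6, 1.5, 6.1]
grip_width: 0.0319
grasp_force: 59.9
```

>>> {"name": "drive_tool", "arguments": {"slide": [[0, 0, 0], [0, 0, 0], [0, 0, 0], [0, 0, 0], [0, 0, 0], [0, 0, 0], [0, 0, 0], [0, 0, 0]], "rotation": [[0, 0, 0], [0, 0, 0], [0, 0, 0], [0, 0, 0], [0, 0, 0], [0, 0, 0], [0, 0, 0], [0, 0, 0]], "gripper": 1}}

```text
clock: 11.3
eef_pos: [0.465, -0.2593, 0.0968]
tool_rot: [0.982, 0.19, 0.0, 0.0]
ft_force: [-0.2, 0.2, -0.2]
grip_width: 0.0854
grasp_force: 0.0
```

>>> {"name": "drive_tool", "arguments": {"slide": [[0, 0, -0.04], [0, 0, -0.1], [0, 0, -0.17], [0, 0, -0.24], [0, 0, -0.3], [0, 0, -0.35], [0, 0, -0.38], [0, 0, -0.4]], "rotation": [[0, 0, 0], [0, 0, 0], [0, 0, 0], [0, 0, 0], [0, 0, 0], [0, 0, 0], [0, 0, 0], [0, 0, 0]]}}

```text
clock: 12.3
eef_pos: [0.4649, -0.2592, 0.1971]
tool_rot: [0.982, 0.19, -0.0, -0.0]
ft_force: [-0.2, -1.0, 0.5]
grip_width: 0.0855
grasp_force: 0.0
```

Run:
```python
from h import *
o=bot.get_obs();print(o['clock'],o['eef_pos'],o['grip_width'],o['ft_force'])
r=delta(.485,-.07,.197,YB);delta(*T['green'],.197,YR,r)
c=grab('scene');save(np.hstack([cv2.resize(c['image'][90:190,220:350],None,fx=3,fy=3),cv2.resize(c['image'][180:280,160:290],None,fx=3,fy=3)]),'p1')
```

```text
12.3 [ 0.4649441  -0.25920228  0.19711569] 0.08547083085408752 [-0.21998084 -1.02809791  0.46940901]
slide [ 0.356 -0.672  0.   ] rot [-0.     0.    -0.003]
slide [ 0.364 -0.679 -0.   ] rot [ 0.    0.   -0.84]
```

View pics/p1.png

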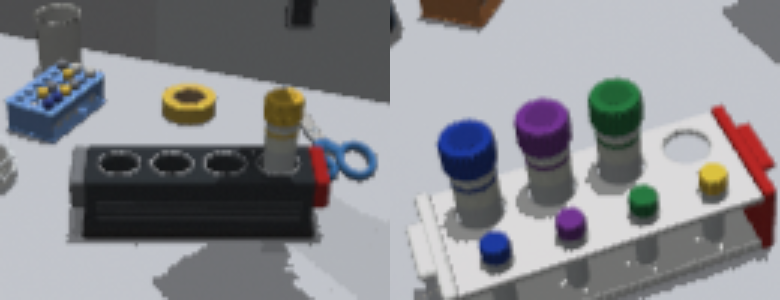

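The yellow tube stands upright, fully home in the red-end well (283,130). The retains and the other three tubes are undisturbed. Green is next.

>>> {"name": "drive_tool", "arguments": {"slide": [[0.02, -0.04, 0], [0.06, -0.11, 0], [0.12, -0.22, 0], [0.17, -0.33, 0], [0.23, -0.44, 0], [0.29, -0.55, 0], [0.34, -0.64, 0], [0.356, -0.672, 0]], "rotation": [[0, 0, 0], [0, 0, 0], [0, 0, 0], [0, 0, 0], [0, 0, 0], [0, 0, 0], [0, 0, 0], [0, 0, 0]]}}

```text
clock: 13.35
eef_pos: [0.4845, -0.0678, 0.1965]
tool_rot: [0.982, 0.191, -0.0, -0.0]
ft_force: [0.3, -1.4, -0.9]
grip_width: 0.0854
grasp_force: 0.0
```

>>> {"name": "drive_tool", "arguments": {"slide": [[0.02, -0.04, 0], [0.06, -0.11, 0], [0.12, -0.22, 0], [0.18, -0.34, 0], [0.24, -0.46, 0], [0.31, -0.58, 0], [0.355, -0.66, 0], [0.364, -0.679, 0]], "rotation": [[0, 0, -0.04], [0, 0, -0.14], [0, 0, -0.26], [0, 0, -0.4], [0, 0, -0.54], [0, 0, -0.68], [0, 0, -0.8], [0, 0, -0.84]]}}

```text
clock: 14.35
eef_pos: [0.5062, 0.1221, 0.1965]
tool_rot: [0.92, 0.391, -0.0, 0.0]
ft_force: [-0.1, 0.3, 0.0]
grip_width: 0.0855
grasp_force: 0.0
```

Run:
```python
from h import *
print(bot.get_obs()['eef_pos']);delta(*T['green'],.089,YR)
```

```text
[0.50619187 0.12209654 0.19654882]
slide [-0.002  0.001  0.43 ] rot [-0.     0.001  0.002]
```

>>> {"name": "drive_tool", "arguments": {"slide": [[0, 0, 0.05], [0, 0, 0.12], [0, 0, 0.2], [0, 0, 0.28], [0, 0, 0.35], [0, 0, 0.4], [0, 0, 0.43], [0, 0, 0.43]], "rotation": [[0, 0, 0], [0, 0, 0], [0, 0, 0], [0, 0, 0], [0, 0, 0], [0, 0, 0], [0, 0, 0], [0, 0, 0]]}}

```text
clock: 15.35
eef_pos: [0.5058, 0.1208, 0.0888]
tool_rot: [0.921, 0.39, -0.001, -0.0]
ft_force: [-0.2, -0.2, 0.8]
grip_width: 0.0855
grasp_force: 0.0
```

>>> {"name": "drive_tool", "arguments": {"slide": [[0, 0, 0], [0, 0, 0], [0, 0, 0], [0, 0, 0], [0, 0, 0], [0, 0, 0], [0, 0, 0], [0, 0, 0]], "rotation": [[0, 0, 0], [0, 0, 0], [0, 0, 0], [0, 0, 0], [0, 0, 0], [0, 0, 0], [0, 0, 0], [0, 0, 0]], "gripper": 0}}

```text
clock: 16.35
eef_pos: [0.5068, 0.1213, 0.09]
tool_rot: [0.921, 0.39, 0.001, 0.0]
ft_force: [-0.2, -1.9, 5.9]
grip_width: 0.0317
grasp_force: 59.2
```

Run:
```python
from h import *
print(bot.get_obs()['eef_pos']);r=delta(*T['green'],.197,YR);r=delta(.5075,-.06,.197,YB,r);delta(*W[2],.197,YB,r)
```

```text
[0.50682884 0.12134963 0.08999297]
slide [-0.002 -0.003 -0.428] rot [ 0.002 -0.003 -0.002]
slide [-0.518  0.509  0.   ] rot [-0.   -0.    0.84]
slide [-0.265  0.675  0.   ] rot [0. 0. 0.]
```

>>> {"name": "drive_tool", "arguments": {"slide": [[0, 0, -0.03], [0, 0, -0.08], [0, 0, -0.15], [0, 0, -0.22], [0, 0, -0.29], [0, 0, -0.36], [0, 0, -0.41], [0, 0, -0.43]], "rotation": [[0, 0, 0], [0, 0, 0], [0, 0, 0], [0, 0, 0], [0, 0, 0], [0, 0, 0], [0, 0, 0], [0, 0, 0]]}}

```text
clock: 17.35
eef_pos: [0.5063, 0.1215, 0.1977]
tool_rot: [0.921, 0.39, 0.001, -0.0]
ft_force: [-0.4, 0.1, -0.7]
grip_width: 0.0323
grasp_force: 59.7
```

>>> {"name": "drive_tool", "arguments": {"slide": [[-0.02, 0.02, 0], [-0.07, 0.07, 0], [-0.15, 0.15, 0], [-0.24, 0.24, 0], [-0.33, 0.32, 0], [-0.42, 0.41, 0], [-0.49, 0.48, 0], [-0.518, 0.509, 0]], "rotation": [[0, 0, 0.04], [0, 0, 0.14], [0, 0, 0.26], [0, 0, 0.4], [0, 0, 0.54], [0, 0, 0.68], [0, 0, 0.8], [0, 0, 0.84]]}}

```text
clock: 18.35
eef_pos: [0.5068, -0.0624, 0.1962]
tool_rot: [0.982, 0.188, -0.001, -0.0]
ft_force: [0.6, -0.5, -0.4]
grip_width: 0.0321
grasp_force: 59.7
```

>>> {"name": "drive_tool", "arguments": {"slide": [[-0.01, 0.03, 0], [-0.04, 0.1, 0], [-0.08, 0.21, 0], [-0.13, 0.34, 0], [-0.18, 0.46, 0], [-0.23, 0.58, 0], [-0.26, 0.66, 0], [-0.265, 0.675, 0]], "rotation": [[0, 0, 0], [0, 0, 0], [0, 0, 0], [0, 0, 0], [0, 0, 0], [0, 0, 0], [0, 0, 0], [0, 0, 0]]}}

```text
clock: 19.35
eef_pos: [0.5089, -0.2427, 0.1966]
tool_rot: [0.982, 0.189, -0.0, -0.0]
ft_force: [0.3, 0.5, -0.8]
grip_width: 0.032
grasp_force: 59.7
```

Run:
```python
from h import *
tip('scene');tip('side')
print(bot.get_obs()['eef_pos']);delta(*W[2],.12,YB)
```

```text
scene -0.085 13 lateral mm [-5.9 32.8 13.4] near -12.2
scene -0.075 27 lateral mm [-9.4 34.7 12.6] near -12.8
scene -0.065 41 lateral mm [-12.3  34.9  11.3] near -14.6
scene -0.055 41 lateral mm [-12.6  12.8   0.1] near -15.1
scene -0.045 39 lateral mm [-13.1  15.7   1.3] near -14.9
scene -0.035 43 lateral mm [-13.2  14.9   0.9] near -16.6
scene -0.025 40 lateral mm [-13.6  13.8   0.1] near -16.0
scene -0.015 42 lateral mm [-12.1  12.6   0.2] near -16.9
lateral dir [-0.91 -0.42]
side -0.085 22 lateral mm [-6.4 33.7 13.6] near -6.6
side -0.075 39 lateral mm [-11.9  33.2  10.7] near -13.9
side -0.065 40 lateral mm [-12.   14.2   1.1] near -12.7
side -0.055 41 lateral mm [-12.1  16.8   2.4] near -15.7
side -0.045 41 lateral mm [-10.3  16.3   3. ] near -15.4
side -0.035 44 lateral mm [-10.4  15.7   2.6] near -17.0
side -0.025 42 lateral mm [-10.7  15.4   2.3] near -17.0
side -0.015 41 lateral mm [-10.9  14.9   2. ] near -14.7
lateral dir [-0.99 -0.15]
[ 0.50889138 -0.24139204  0.19659215]
slide [0.001 0.    0.306] rot [-0.002  0.    -0.003]
```

>>> {"name": "drive_tool", "arguments": {"slide": [[0.005, 0, 0.02], [0.005, 0, 0.06], [0.005, 0, 0.11], [0.005, 0, 0.16], [0.005, 0, 0.21], [0.005, 0, 0.26], [0.005, 0, 0.29], [0.005, 0, 0.306]], "rotation": [[0, 0, 0], [0, 0, 0], [0, 0, 0], [0, 0, 0], [0, 0, 0], [0, 0, 0], [0, 0, 0], [0, 0, 0]]}}

```text
clock: 20.45
eef_pos: [0.5099, -0.241, 0.1197]
tool_rot: [0.982, 0.19, -0.0, -0.0]
ft_force: [-1.3, 0.3, -1.1]
grip_width: 0.0321
grasp_force: 59.7
```

>>> {"name": "drive_tool", "arguments": {"slide": [[0, 0, 0.012], [0, 0, 0.026], [0, 0, 0.04], [0, 0, 0.054], [0, 0, 0.066], [0, 0, 0.076], [0, 0, 0.084], [0, 0, 0.087]], "rotation": [[0, 0, 0], [0, 0, 0], [0, 0, 0], [0, 0, 0], [0, 0, 0], [0, 0, 0], [0, 0, 0], [0, 0, 0]]}}

```text
clock: 21.45
eef_pos: [0.51, -0.2411, 0.0984]
tool_rot: [0.982, 0.19, -0.0, -0.0]
ft_force: [-1.2, 1.5, 0.6]
grip_width: 0.032
grasp_force: 59.7
```

>>> {"name": "drive_tool", "arguments": {"slide": [[0, 0, 0.001], [0, 0, 0.002], [0, 0, 0.003], [0, 0, 0.004], [0, 0, 0.005], [0, 0, 0.005], [0, 0, 0.005], [0, 0, 0.005]], "rotation": [[0, 0, 0], [0, 0, 0], [0, 0, 0], [0, 0, 0], [0, 0, 0], [0, 0, 0], [0, 0, 0], [0, 0, 0]]}}

```text
clock: 22.45
eef_pos: [0.5104, -0.2411, 0.098]
tool_rot: [0.982, 0.19, 0.0, 0.0]
ft_force: [-1.5, 3.0, 6.5]
grip_width: 0.0321
grasp_force: 60.1
```

Home at 0.098 m, as expected. I'm releasing it.

>>> {"name": "drive_tool", "arguments": {"slide": [[0, 0, 0], [0, 0, 0], [0, 0, 0], [0, 0, 0], [0, 0, 0], [0, 0, 0], [0, 0, 0], [0, 0, 0]], "rotation": [[0, 0, 0], [0, 0, 0], [0, 0, 0], [0, 0, 0], [0, 0, 0], [0, 0, 0], [0, 0, 0], [0, 0, 0]], "gripper": 1}}

```text
clock: 23.45
eef_pos: [0.5101, -0.2411, 0.0973]
tool_rot: [0.982, 0.19, 0.0, 0.0]
ft_force: [-0.2, -0.7, -0.2]
grip_width: 0.0853
grasp_force: 0.0
```

>>> {"name": "drive_tool", "arguments": {"slide": [[0, 0, -0.04], [0, 0, -0.1], [0, 0, -0.17], [0, 0, -0.24], [0, 0, -0.3], [0, 0, -0.35], [0, 0, -0.38], [0, 0, -0.4]], "rotation": [[0, 0, 0], [0, 0, 0], [0, 0, 0], [0, 0, 0], [0, 0, 0], [0, 0, 0], [0, 0, 0], [0, 0, 0]]}}

```text
clock: 24.45
eef_pos: [0.5101, -0.2411, 0.1976]
tool_rot: [0.982, 0.19, -0.0, -0.0]
ft_force: [-0.7, 0.5, -0.4]
grip_width: 0.0853
grasp_force: 0.0
```

Run:
```python
from h import *
r=delta(.5245,-.045,.197,YB);delta(*T['purple'],.197,YR,r)
```

```text
slide [ 0.346 -0.706  0.002] rot [-0.     0.    -0.003]
slide [ 0.355 -0.72  -0.   ] rot [ 0.    0.   -0.84]
```

>>> {"name": "drive_tool", "arguments": {"slide": [[0.02, -0.04, 0], [0.06, -0.12, 0], [0.11, -0.23, 0], [0.17, -0.35, 0], [0.23, -0.47, 0], [0.29, -0.59, 0], [0.33, -0.68, 0], [0.346, -0.706, 0]], "rotation": [[0, 0, 0], [0, 0, 0], [0, 0, 0], [0, 0, 0], [0, 0, 0], [0, 0, 0], [0, 0, 0], [0, 0, 0]]}}

```text
clock: 25.45
eef_pos: [0.5241, -0.0433, 0.1967]
tool_rot: [0.982, 0.191, -0.001, -0.0]
ft_force: [-0.2, 0.6, -0.6]
grip_width: 0.0854
grasp_force: 0.0
```

>>> {"name": "drive_tool", "arguments": {"slide": [[0.02, -0.04, 0], [0.06, -0.12, 0], [0.12, -0.24, 0], [0.18, -0.37, 0], [0.24, -0.49, 0], [0.3, -0.61, 0], [0.345, -0.7, 0], [0.355, -0.72, 0]], "rotation": [[0, 0, -0.04], [0, 0, -0.14], [0, 0, -0.26], [0, 0, -0.4], [0, 0, -0.54], [0, 0, -0.68], [0, 0, -0.8], [0, 0, -0.84]]}}

```text
clock: 26.45
eef_pos: [0.54, 0.1559, 0.197]
tool_rot: [0.92, 0.391, -0.0, 0.0]
ft_force: [0.2, -0.1, -0.3]
grip_width: 0.0851
grasp_force: 0.0
```

>>> {"name": "drive_tool", "arguments": {"slide": [[0, 0, 0.05], [0, 0, 0.12], [0, 0, 0.2], [0, 0, 0.28], [0, 0, 0.35], [0, 0, 0.4], [0, 0, 0.43], [0, 0, 0.43]], "rotation": [[0, 0, 0], [0, 0, 0], [0, 0, 0], [0, 0, 0], [0, 0, 0], [0, 0, 0], [0, 0, 0], [0, 0, 0]]}}

```text
clock: 27.45
eef_pos: [0.5396, 0.1546, 0.0893]
tool_rot: [0.921, 0.39, -0.001, -0.0]
ft_force: [-0.3, 0.2, 1.0]
grip_width: 0.0855
grasp_force: 0.0
```

>>> {"name": "drive_tool", "arguments": {"slide": [[0, 0, 0], [0, 0, 0], [0, 0, 0], [0, 0, 0], [0, 0, 0], [0, 0, 0], [0, 0, 0], [0, 0, 0]], "rotation": [[0, 0, 0], [0, 0, 0], [0, 0, 0], [0, 0, 0], [0, 0, 0], [0, 0, 0], [0, 0, 0], [0, 0, 0]], "gripper": 0}}

```text
clock: 28.45
eef_pos: [0.5405, 0.1551, 0.0905]
tool_rot: [0.921, 0.39, 0.001, 0.0]
ft_force: [0.2, -1.4, 5.4]
grip_width: 0.0319
grasp_force: 59.4
```

Run:
```python
from h import *
print(bot.get_obs()['eef_pos']);r=delta(*T['purple'],.197,YR);r=delta(.5465,-.034,.197,YB,r);delta(*W[3],.197,YB,r)
```

```text
[0.54053954 0.15513526 0.0905156 ]
slide [-0.002 -0.003 -0.426] rot [ 0.002 -0.003 -0.002]
slide [-0.525  0.546  0.   ] rot [-0.   -0.    0.84]
slide [-0.256  0.713  0.   ] rot [0. 0. 0.]
```

>>> {"name": "drive_tool", "arguments": {"slide": [[0, 0, -0.03], [0, 0, -0.08], [0, 0, -0.15], [0, 0, -0.22], [0, 0, -0.29], [0, 0, -0.36], [0, 0, -0.41], [0, 0, -0.43]], "rotation": [[0, 0, 0], [0, 0, 0], [0, 0, 0], [0, 0, 0], [0, 0, 0], [0, 0, 0], [0, 0, 0], [0, 0, 0]]}}

```text
clock: 29.45
eef_pos: [0.5401, 0.1553, 0.1983]
tool_rot: [0.921, 0.39, 0.001, -0.0]
ft_force: [0.1, -0.4, -0.9]
grip_width: 0.0322
grasp_force: 59.7
```

>>> {"name": "drive_tool", "arguments": {"slide": [[-0.02, 0.02, 0], [-0.07, 0.07, 0], [-0.15, 0.16, 0], [-0.24, 0.25, 0], [-0.33, 0.34, 0], [-0.42, 0.44, 0], [-0.5, 0.52, 0], [-0.525, 0.546, 0]], "rotation": [[0, 0, 0.04], [0, 0, 0.14], [0, 0, 0.26], [0, 0, 0.4], [0, 0, 0.54], [0, 0, 0.68], [0, 0, 0.8], [0, 0, 0.84]]}}

```text
clock: 30.45
eef_pos: [0.5459, -0.0367, 0.1966]
tool_rot: [0.982, 0.187, -0.001, -0.0]
ft_force: [-0.3, 0.1, -0.3]
grip_width: 0.0318
grasp_force: 59.7
```

>>> {"name": "drive_tool", "arguments": {"slide": [[-0.01, 0.03, 0], [-0.04, 0.11, 0], [-0.08, 0.22, 0], [-0.13, 0.36, 0], [-0.18, 0.49, 0], [-0.22, 0.61, 0], [-0.25, 0.7, 0], [-0.256, 0.713, 0]], "rotation": [[0, 0, 0], [0, 0, 0], [0, 0, 0], [0, 0, 0], [0, 0, 0], [0, 0, 0], [0, 0, 0], [0, 0, 0]]}}

```text
clock: 31.45
eef_pos: [0.5538, -0.2244, 0.1969]
tool_rot: [0.982, 0.189, -0.0, -0.0]
ft_force: [-0.2, -0.3, -1.3]
grip_width: 0.032
grasp_force: 59.7
```

Run:
```python
from h import *
tip('scene');tip('side')
print(bot.get_obs()['eef_pos']);delta(*W[3],.12,YB)
```

```text
scene -0.085 8 lateral mm [-4.7 31.6 13.4] near -12.0
scene -0.075 26 lateral mm [-10.3  34.5  12.1] near -12.8
scene -0.065 39 lateral mm [-12.8  34.6  10.9] near -14.3
scene -0.055 41 lateral mm [-12.9  12.7  -0.1] near -15.6
scene -0.045 37 lateral mm [-13.   12.4  -0.3] near -15.8
scene -0.035 42 lateral mm [-13.   14.8   0.9] near -16.8
scene -0.025 44 lateral mm [-13.2  14.9   0.9] near -15.1
scene -0.015 45 lateral mm [-13.3  14.4   0.5] near -16.5
lateral dir [-0.91 -0.42]
side -0.085 20 lateral mm [-6.7 32.8 13. ] near -7.8
side -0.075 33 lateral mm [-9.4 32.6 11.6] near -14.6
side -0.065 46 lateral mm [-12.1  16.6   2.2] near -17.6
side -0.055 42 lateral mm [-9.6 16.4  3.4] near -15.1
side -0.045 40 lateral mm [-9.7 16.2  3.2] near -17.4
side -0.035 41 lateral mm [-9.8 16.   3.1] near -17.4
side -0.025 42 lateral mm [-9.9 15.8  3. ] near -15.3
side -0.015 43 lateral mm [-10.   15.6   2.8] near -15.7
lateral dir [-0.99 -0.15]
[ 0.55369444 -0.22313533  0.19704637]
slide [0.    0.001 0.308] rot [-0.002  0.    -0.002]
```

Same small offset as the green tube, so the same +1 mm correction applies.

>>> {"name": "drive_tool", "arguments": {"slide": [[0.005, 0, 0.02], [0.005, 0, 0.06], [0.005, 0, 0.11], [0.005, 0, 0.16], [0.005, 0, 0.21], [0.005, 0, 0.26], [0.005, 0, 0.29], [0.005, 0, 0.306]], "rotation": [[0, 0, 0], [0, 0, 0], [0, 0, 0], [0, 0, 0], [0, 0, 0], [0, 0, 0], [0, 0, 0], [0, 0, 0]]}}

```text
clock: 32.55
eef_pos: [0.5547, -0.223, 0.1202]
tool_rot: [0.982, 0.19, -0.0, -0.0]
ft_force: [-1.5, -0.2, 0.2]
grip_width: 0.0318
grasp_force: 59.7
```

>>> {"name": "drive_tool", "arguments": {"slide": [[0, 0, 0.012], [0, 0, 0.026], [0, 0, 0.04], [0, 0, 0.054], [0, 0, 0.066], [0, 0, 0.076], [0, 0, 0.084], [0, 0, 0.087]], "rotation": [[0, 0, 0], [0, 0, 0], [0, 0, 0], [0, 0, 0], [0, 0, 0], [0, 0, 0], [0, 0, 0], [0, 0, 0]]}}

```text
clock: 33.55
eef_pos: [0.5549, -0.223, 0.0989]
tool_rot: [0.982, 0.19, -0.0, -0.0]
ft_force: [0.6, 0.2, -0.9]
grip_width: 0.032
grasp_force: 59.7
```

>>> {"name": "drive_tool", "arguments": {"slide": [[0, 0, 0.001], [0, 0, 0.002], [0, 0, 0.003], [0, 0, 0.004], [0, 0, 0.005], [0, 0, 0.005], [0, 0, 0.005], [0, 0, 0.005]], "rotation": [[0, 0, 0], [0, 0, 0], [0, 0, 0], [0, 0, 0], [0, 0, 0], [0, 0, 0], [0, 0, 0], [0, 0, 0]]}}

```text
clock: 34.55
eef_pos: [0.5553, -0.2231, 0.0985]
tool_rot: [0.982, 0.19, 0.001, 0.0]
ft_force: [-1.2, 0.6, 5.6]
grip_width: 0.0319
grasp_force: 60.2
```

Home (grasp height 0.0905 + 8 mm = 0.0985). I'm releasing it.

>>> {"name": "drive_tool", "arguments": {"slide": [[0, 0, 0], [0, 0, 0], [0, 0, 0], [0, 0, 0], [0, 0, 0], [0, 0, 0], [0, 0, 0], [0, 0, 0]], "rotation": [[0, 0, 0], [0, 0, 0], [0, 0, 0], [0, 0, 0], [0, 0, 0], [0, 0, 0], [0, 0, 0], [0, 0, 0]], "gripper": 1}}

```text
clock: 35.55
eef_pos: [0.5549, -0.223, 0.0978]
tool_rot: [0.982, 0.19, 0.0, -0.0]
ft_force: [-0.7, -0.2, -0.6]
grip_width: 0.0852
grasp_force: 0.0
```

>>> {"name": "drive_tool", "arguments": {"slide": [[0, 0, -0.04], [0, 0, -0.1], [0, 0, -0.17], [0, 0, -0.24], [0, 0, -0.3], [0, 0, -0.35], [0, 0, -0.38], [0, 0, -0.4]], "rotation": [[0, 0, 0], [0, 0, 0], [0, 0, 0], [0, 0, 0], [0, 0, 0], [0, 0, 0], [0, 0, 0], [0, 0, 0]]}}

```text
clock: 36.55
eef_pos: [0.5549, -0.223, 0.1981]
tool_rot: [0.982, 0.19, -0.0, -0.0]
ft_force: [0.1, 0.1, -0.2]
grip_width: 0.0855
grasp_force: 0.0
```

Run:
```python
from h import *
r=delta(.5635,-.0165,.197,YB);delta(*T['blue'],.197,YR,r)
```

```text
slide [ 0.34  -0.754  0.004] rot [-0.     0.    -0.003]
slide [ 0.342 -0.751 -0.   ] rot [ 0.    0.   -0.84]
```

>>> {"name": "drive_tool", "arguments": {"slide": [[0.02, -0.04, 0], [0.06, -0.13, 0], [0.11, -0.25, 0], [0.17, -0.38, 0], [0.23, -0.51, 0], [0.29, -0.64, 0], [0.33, -0.73, 0], [0.34, -0.754, 0.004]], "rotation": [[0, 0, 0], [0, 0, 0], [0, 0, 0], [0, 0, 0], [0, 0, 0], [0, 0, 0], [0, 0, 0], [0, 0, 0]]}}

```text
clock: 37.55
eef_pos: [0.5631, -0.0144, 0.1962]
tool_rot: [0.982, 0.191, -0.001, -0.0]
ft_force: [0.4, -0.7, -0.7]
grip_width: 0.0855
grasp_force: 0.0
```

>>> {"name": "drive_tool", "arguments": {"slide": [[0.02, -0.04, 0], [0.06, -0.13, 0], [0.11, -0.25, 0], [0.17, -0.38, 0], [0.23, -0.51, 0], [0.29, -0.64, 0], [0.33, -0.73, 0], [0.342, -0.751, 0]], "rotation": [[0, 0, -0.04], [0, 0, -0.14], [0, 0, -0.26], [0, 0, -0.4], [0, 0, -0.54], [0, 0, -0.68], [0, 0, -0.8], [0, 0, -0.84]]}}

```text
clock: 38.55
eef_pos: [0.5729, 0.1905, 0.1964]
tool_rot: [0.92, 0.391, -0.0, 0.0]
ft_force: [-0.6, 0.4, -0.4]
grip_width: 0.0854
grasp_force: 0.0
```

>>> {"name": "drive_tool", "arguments": {"slide": [[0, 0, 0.05], [0, 0, 0.12], [0, 0, 0.2], [0, 0, 0.28], [0, 0, 0.35], [0, 0, 0.4], [0, 0, 0.43], [0, 0, 0.43]], "rotation": [[0, 0, 0], [0, 0, 0], [0, 0, 0], [0, 0, 0], [0, 0, 0], [0, 0, 0], [0, 0, 0], [0, 0, 0]]}}

```text
clock: 39.55
eef_pos: [0.5727, 0.1891, 0.0888]
tool_rot: [0.921, 0.39, -0.001, -0.0]
ft_force: [-0.7, 0.1, 0.3]
grip_width: 0.0853
grasp_force: 0.0
```

>>> {"name": "drive_tool", "arguments": {"slide": [[0, 0, 0], [0, 0, 0], [0, 0, 0], [0, 0, 0], [0, 0, 0], [0, 0, 0], [0, 0, 0], [0, 0, 0]], "rotation": [[0, 0, 0], [0, 0, 0], [0, 0, 0], [0, 0, 0], [0, 0, 0], [0, 0, 0], [0, 0, 0], [0, 0, 0]], "gripper": 0}}

```text
clock: 40.55
eef_pos: [0.5735, 0.1898, 0.09]
tool_rot: [0.921, 0.39, 0.001, 0.0]
ft_force: [-0.0, -0.9, 4.7]
grip_width: 0.0316
grasp_force: 59.3
```

Run:
```python
from h import *
print(bot.get_obs()['eef_pos']);r=delta(*T['blue'],.197,YR);r=delta(.5855,-.008,.197,YB,r);delta(*W[4],.197,YB,r)
```

```text
[0.57354218 0.18978317 0.09003852]
slide [-0.003 -0.001 -0.428] rot [ 0.002 -0.003 -0.002]
slide [-0.533  0.586  0.   ] rot [-0.   -0.    0.84]
slide [-0.248  0.752  0.   ] rot [0. 0. 0.]
```

>>> {"name": "drive_tool", "arguments": {"slide": [[0, 0, -0.03], [0, 0, -0.08], [0, 0, -0.15], [0, 0, -0.22], [0, 0, -0.29], [0, 0, -0.36], [0, 0, -0.41], [0, 0, -0.43]], "rotation": [[0, 0, 0], [0, 0, 0], [0, 0, 0], [0, 0, 0], [0, 0, 0], [0, 0, 0], [0, 0, 0], [0, 0, 0]]}}

```text
clock: 41.55
eef_pos: [0.5731, 0.19, 0.1978]
tool_rot: [0.921, 0.39, 0.0, -0.0]
ft_force: [-0.4, 0.8, -1.0]
grip_width: 0.0314
grasp_force: 59.8
```

>>> {"name": "drive_tool", "arguments": {"slide": [[-0.02, 0.02, 0], [-0.07, 0.08, 0], [-0.15, 0.17, 0], [-0.24, 0.27, 0], [-0.34, 0.37, 0], [-0.43, 0.47, 0], [-0.51, 0.56, 0], [-0.533, 0.586, 0]], "rotation": [[0, 0, 0.04], [0, 0, 0.14], [0, 0, 0.26], [0, 0, 0.4], [0, 0, 0.54], [0, 0, 0.68], [0, 0, 0.8], [0, 0, 0.84]]}}

```text
clock: 42.55
eef_pos: [0.5849, -0.011, 0.1961]
tool_rot: [0.982, 0.187, -0.001, 0.0]
ft_force: [-0.7, 1.1, -1.4]
grip_width: 0.0321
grasp_force: 59.8
```

>>> {"name": "drive_tool", "arguments": {"slide": [[-0.01, 0.03, 0], [-0.04, 0.12, 0], [-0.08, 0.24, 0], [-0.13, 0.38, 0], [-0.17, 0.52, 0], [-0.21, 0.64, 0], [-0.24, 0.73, 0], [-0.248, 0.752, 0]], "rotation": [[0, 0, 0], [0, 0, 0], [0, 0, 0], [0, 0, 0], [0, 0, 0], [0, 0, 0], [0, 0, 0], [0, 0, 0]]}}

```text
clock: 43.55
eef_pos: [0.598, -0.2064, 0.1965]
tool_rot: [0.982, 0.189, -0.0, -0.0]
ft_force: [-0.5, 0.8, -1.1]
grip_width: 0.0323
grasp_force: 59.8
```

Run:
```python
from h import *
tip('scene');tip('side')
print(bot.get_obs()['eef_pos']);delta(*W[4],.12,YB)
```

```text
scene -0.085 12 lateral mm [-6.9 32.4 12.8] near -10.4
scene -0.075 27 lateral mm [-9.4 33.  11.8] near -11.7
scene -0.065 40 lateral mm [-11.9  32.5  10.3] near -15.6
scene -0.055 40 lateral mm [-14.   14.3   0.2] near -15.0
scene -0.045 44 lateral mm [-13.9  14.4   0.3] near -15.0
scene -0.035 41 lateral mm [-13.6  14.4   0.4] near -16.0
scene -0.025 44 lateral mm [-13.3  14.5   0.6] near -16.1
scene -0.015 44 lateral mm [-13.1  14.6   0.7] near -16.6
lateral dir [-0.91 -0.42]
side -0.085 23 lateral mm [-4.1 34.8 15.4] near -8.2
side -0.075 39 lateral mm [-9.3 34.7 12.7] near -14.0
side -0.065 46 lateral mm [-12.   16.5   2.3] near -14.7
side -0.055 45 lateral mm [-11.7  16.5   2.4] near -13.7
side -0.045 47 lateral mm [-11.7  16.4   2.4] near -16.9
side -0.035 43 lateral mm [-11.5  16.4   2.5] near -15.7
side -0.025 49 lateral mm [-11.5  16.5   2.5] near -16.5
side -0.015 45 lateral mm [-11.4  16.4   2.5] near -17.4
lateral dir [-0.99 -0.15]
[ 0.59804304 -0.20537601  0.19657838]
slide [0.001 0.001 0.306] rot [-0.001  0.    -0.003]
```

>>> {"name": "drive_tool", "arguments": {"slide": [[0.005, 0, 0.02], [0.005, 0, 0.06], [0.005, 0, 0.11], [0.005, 0, 0.16], [0.005, 0, 0.21], [0.005, 0, 0.26], [0.005, 0, 0.29], [0.005, 0, 0.306]], "rotation": [[0, 0, 0], [0, 0, 0], [0, 0, 0], [0, 0, 0], [0, 0, 0], [0, 0, 0], [0, 0, 0], [0, 0, 0]]}}

```text
clock: 44.65
eef_pos: [0.5991, -0.2051, 0.1197]
tool_rot: [0.982, 0.19, -0.0, -0.0]
ft_force: [-0.9, 0.3, -1.4]
grip_width: 0.0322
grasp_force: 59.8
```

>>> {"name": "drive_tool", "arguments": {"slide": [[0, 0, 0.012], [0, 0, 0.026], [0, 0, 0.04], [0, 0, 0.054], [0, 0, 0.066], [0, 0, 0.076], [0, 0, 0.084], [0, 0, 0.087]], "rotation": [[0, 0, 0], [0, 0, 0], [0, 0, 0], [0, 0, 0], [0, 0, 0], [0, 0, 0], [0, 0, 0], [0, 0, 0]]}}

```text
clock: 45.65
eef_pos: [0.5992, -0.205, 0.0984]
tool_rot: [0.982, 0.19, -0.0, -0.0]
ft_force: [0.0, -0.2, -0.9]
grip_width: 0.0321
grasp_force: 59.8
```

>>> {"name": "drive_tool", "arguments": {"slide": [[0, 0, 0.001], [0, 0, 0.002], [0, 0, 0.003], [0, 0, 0.004], [0, 0, 0.005], [0, 0, 0.005], [0, 0, 0.005], [0, 0, 0.005]], "rotation": [[0, 0, 0], [0, 0, 0], [0, 0, 0], [0, 0, 0], [0, 0, 0], [0, 0, 0], [0, 0, 0], [0, 0, 0]]}}

```text
clock: 46.65
eef_pos: [0.5996, -0.2051, 0.0981]
tool_rot: [0.982, 0.19, 0.001, 0.0]
ft_force: [-1.6, 0.4, 5.1]
grip_width: 0.0319
grasp_force: 60.3
```

>>> {"name": "drive_tool", "arguments": {"slide": [[0, 0, 0], [0, 0, 0], [0, 0, 0], [0, 0, 0], [0, 0, 0], [0, 0, 0], [0, 0, 0], [0, 0, 0]], "rotation": [[0, 0, 0], [0, 0, 0], [0, 0, 0], [0, 0, 0], [0, 0, 0], [0, 0, 0], [0, 0, 0], [0, 0, 0]], "gripper": 1}}

```text
clock: 47.65
eef_pos: [0.5992, -0.2051, 0.0973]
tool_rot: [0.982, 0.19, -0.0, 0.0]
ft_force: [-0.3, 0.5, -0.2]
grip_width: 0.0854
grasp_force: 0.0
```

>>> {"name": "drive_tool", "arguments": {"slide": [[0, 0, -0.04], [0, 0, -0.1], [0, 0, -0.17], [0, 0, -0.24], [0, 0, -0.32], [0, 0, -0.4], [0, 0, -0.46], [0, 0, -0.48]], "rotation": [[0, 0, 0], [0, 0, 0], [0, 0, 0], [0, 0, 0], [0, 0, 0], [0, 0, 0], [0, 0, 0], [0, 0, 0]]}}

```text
clock: 48.65
eef_pos: [0.5999, -0.2053, 0.2193]
tool_rot: [0.982, 0.19, 0.001, 0.001]
ft_force: [0.3, -0.1, -0.3]
grip_width: 0.0856
grasp_force: 0.0
```

Run:
```python
from h import *
c=grab('scene');save(cv2.resize(c['image'][60:300,130:360],None,fx=2.5,fy=2.5),'end')
P=cloud(c)
for n,w in W.items():
    q=P[(np.hypot(P[...,0]-w[0],P[...,1]-w[1])<.018)&(P[...,2]<.15)];print(n,np.round(np.percentile(q[:,2],[90,97]),4))
```

```text
1 [0.1274 0.1281]
2 [0.1275 0.1285]
3 [0.1272 0.1282]
4 [0.1273 0.1284]
```

View pics/end.png

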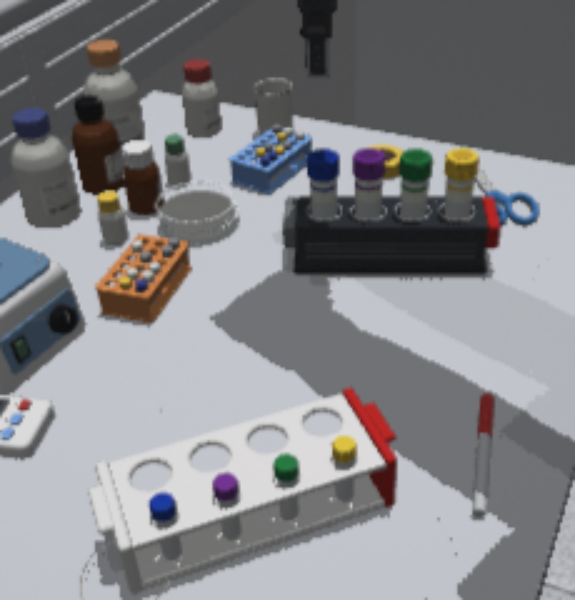

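The four tubes stand home in the block (tops at 127 mm). From the red end they are yellow (461,165), green (415,165), purple (369,165) and blue (323,165). The retains are all still standing and the gripper is clear.

```bash
python3 -c "
from workcell import bot
print(bot.job_done())"
```

```text
the job is handed in; nothing more can be done
None
```

All four large tubes are fully home and upright in the cooling block, in order from the red end (yellow, green, purple, blue), the retain tubes are still standing in the rack, and the job was handed in at about 49 s; the hand-in call returned no verdict.

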